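Seat the bracket against the stop of the inspection fixture

ROBOT

A 6-joint arm with a two-finger parallel gripper is mounted at the origin on the work surface. World frame = base frame: x ahead of the robot, y to its left, z up, the work surface at z = 0. Lengths are in m, angles in degrees, forces in N, time in s.
With the tool pointing down it reaches from about 0.225 to 0.875 m from the base axis. Payload 3.4 kg.
Tool frame: the origin (TCP) lies at the very end of the fingers, on their centre line; the grasp point (between the pads) lies 19 mm behind it; z points along the fingers, y is the direction in which the jaws open and shut (so a half turn about z gives the same grasp; the last joint's range is limited). The gripper opens to 85 mm and grips with 20 to 120 N. Pads are 22 mm wide; open, the fingers measure 114 mm over their backs; the gripper's body (76 mm by 85 mm) begins 54 mm behind the grasp point. The pads swing forward as they close: fully open they stand 13 mm farther back than shut.
Start: joints at [-83.308, 15.808, 86.224, -0, 77.962, -6.933], TCP at [0.135, -0.559, 0.231] pointing down, gripper open.
Joint ranges: [-165.64, 165.64], [-43.16, 119.46], [12.63, 154.43], [-67.54, 247.53], [6.08, 155.33], [-154.97, 154.97]. Speed limits (degrees/s): [147.25, 147.25, 180, 180, 180, 180].

INTERFACE

Orientations are given as [roll, pitch, yaw] about the fixed x, y, z axes, in that order (R = Rz(yaw) Ry(pitch) Rx(roll)).
In Python, from rig import ctrl gives the robot as it stands.
- The arm moves only by the shell command python3 -m inch 'ROWS' [OPENING] [FORCE]. ROWS is JSON, a list of rows, each an object with "translation": the shift along the tool's x, y, z in cm, a list of three; "twist": the turn, a rotation vector about the tool's x, y, z in degrees, a list of three. A call has 1 to 12 rows; each row is the pose to reach, as a shift and turn from the pose commanded when the call began, along the tool's axes at that moment; what a row does not reach only later rows make up. A row lasts 1/12 s, in which the tool goes at most 41.7 mm and 7.16 degrees, less where a joint would pass 70% of its speed; a pose out of reach is approached as far as the arm can. A call with a gripper value outside its range is refused whole. OPENING is the opening in per cent of the stroke, from 0 (shut) to 100 (fully open), set as the call begins (- or left out, the last holds). The fingers move at their own pace and stop on an object; FORCE is the grip in N (left out, the last holds). Time passes only in rows, so rows that repeat a pose let the fingers close. It gives the time, the measured TCP pose, the force and the opening at its end, in the units of the state.
- ctrl.get_obs(): the state, without advancing time (a new reading comes with each control period).
- ctrl.capture(name): name is "side" or "top" or "wrist"; returns a dict with "color" (420x560x3 uint8, red, green, blue), "fovy" (degrees; the focal length in pixels is half the picture's height over the tangent of half this angle, whatever the lens; pixels are square), "cx", "cy" (the principal point, pixels), "dist_coeffs" ([k1, k2, p1, p2, k3] as OpenCV has them; the pictures are not rectified), "R" (3x3) and "t" (3): a world point X has camera coordinates R X + t; the wrist camera has in their place "T_tool_cam" (4x4, takes a point from camera to tool coordinates, whose origin is the TCP and whose axes are the flange's). Camera axes: x right, y down, z forward; pixel columns grow to the right and rows downward; lengths in m; the calibration is good to about 2 mm. A picture is of the moment at which its call begins: read the wrist's pose just before it. There is no depth.
- ctrl.close_job(): hands the job in, once; it reports no verdict.
The state is a dict: "t": time; "joint_pos": joint angles; "qd": joint speeds; "joint_efforts": joint torques, N m; "eef_pos": TCP position; "ee_rot": TCP orientation; "contact_force": force on the tool from outside, world axes, zero at the start; "torque": the same for the moment, N m; "gripper_width": finger opening in m.
Only numpy, scipy, OpenCV 4.12 (cv2) and the standard library are available. Lean on these libraries where they do the work, as an engineer would, in place of code of your own. Each camera call takes 0.05 s, during which the arm holds its last target.

TASK

Load the L-shaped aluminium bracket into the measuring fixture. Set it down in the channel between the two guide strips, foot flat and upright leg towards the stop but clearly short of it, then slide it along the channel until you feel it seat against the stop. Press it on firmly enough to feel but do not ram it, and leave it there, square against the stop.

Things in the scene. Friction and masses are not known exactly. Their poses are not given: they have to be found in the camera images.
- bracket: Loose aluminium L, 0.2-0.45 kg. Foot 70 (x) x 40 (y) x 22 mm high; on its +x end the upright leg, 28 mm long (x 7 to 35 mm, middle 21), 40 wide, top 72 mm above the underside: grip it there across y. Dark dots are flush. Origin: centre of the underside, z up. Stands at the robot's right among a plain 70 x 40 x 70 block and a stepped shaft, in any order, +x roughly away from the robot.
- bracket_nose (a point): Lower middle of the bracket's leading end face (the tall end), 35 mm along +x from the bracket's origin, at the underside. This face meets the stop.
- fixture: Fixed, at the robot's left. Grey plate 240 (x) x 100 (y) x 10 mm on the table; two steel guide strips along it, 14 wide, 12 high on the plate, leave a channel 58 mm wide (y -29 to 29). Channel floor 10 mm, strip tops 22 mm above the table. Origin: centre of the plate's underside; x along the channel from the open loading end (-120 mm) to the stop, roughly away from the robot.
- stop: Fixed rigid dark steel block across the channel, 22 (x) x 48 (y) x 20 mm high on the channel floor, round screw head 18 wide and 12 high on top. Stands 25 to 85 mm past the fixture's centre. Origin: middle of the lower edge of the face towards the loading end; x as the fixture's. The bracket drags on the floor with a few newtons only; at the stop resistance rises at once.
Not all that is in view belongs to the job. Leave any blue, brown or yellow look-alike of the bracket alone.

How it is judged (in metres and radians):
On the way, in this order (a step that is already met when the one before it is completed fails the run):
1. the bracket stands flat on the channel floor, tall end towards the stop, at least 12 mm short of it (x of bracket_nose in the frame of stop below -0.012 m and x of bracket in the frame of fixture above -0.12 m and y of bracket_nose in the frame of stop between -0.015 and 0.015 m and z of bracket in the frame of fixture between 0.007 and 0.013 m and angle between bracket's own z axis and vertical below 0.1 rad), for 0.1 s.
2. slid up, the bracket is pressed on the stop with more than 2 N (contact force between bracket and stop above 2 N and z of bracket in the frame of fixture below 0.015 m).
At the end, for the whole second after the job is handed in: The bracket rests flat on the channel floor between the strips, its tall end face within 5 mm of the stop's face, square to it within 10 degrees, centred within 15 mm, let go and still (x of bracket_nose in the frame of stop between -0.005 and 0.005 m and y of bracket_nose in the frame of stop between -0.015 and 0.015 m and angle between the x axis of bracket and the x axis of fixture, either way round below 0.17 rad and angle between bracket's own z axis and vertical below 0.1 rad and z of bracket in the frame of fixture below 0.014 m and linear speed of bracket below 0.01 m/s); the robot touches nothing.
It fails at once if the bracket is rammed on the stop (more than 60 N) (contact force between bracket and stop above 60 N).
It also fails if it takes over 43 s, if anything falls off the work surface, if the arm or the gripper's body presses on something with over 40 N, if the wrist force passes 120 N, or if a joint passes its speed limit or range.

## Working session

There is one attempt and no reset: what is moved stays moved. The work goes in short steps, Python scripts to look and compute and a shell command to move; the robot and the scene stay as the last step left them, time stands still between calls to the robot, and variables do not carry over. Pictures are saved under pics/ and viewed, and the job is handed in when it is done.

```bash
mkdir -p pics; ls
python3 - <<'E'
from rig import ctrl
import cv2,pickle
print(ctrl.get_obs())
d={}
for n in("side","top","wrist"):
    c=ctrl.capture(n);d[n]=c
    cv2.imwrite(f"pics/{n}0.png",c["color"][:,:,::-1])
    print(n,{k:v for k,v in c.items() if k!="color"})
pickle.dump(d,open("cap0.pkl","wb"))
E
```

```text
pics
{'t': 0.0, 'joint_pos': array([-8.33072792e+01,  1.58487213e+01,  8.62955388e+01, -1.29765305e-03,
        7.79625957e+01, -6.93244643e+00]), 'qd': array([-0.01714513,  0.01546168, -0.02130845, -0.00268385,  0.09102788,
       -0.07120134]), 'joint_efforts': array([-1.64441994e-03, -4.16782129e+01, -2.45812869e+01, -4.80536855e-04,
        1.12037198e-02, -4.95956471e-06]), 'eef_pos': array([ 0.13537974, -0.55828658,  0.23042656]), 'ee_rot': array([-1.79893772e+02, -1.16380466e-02,  1.36254282e+01]), 'contact_force': array([-0.09066571,  0.17025519,  0.61050153]), 'torque': array([-0.04190034,  0.02646598, -0.02758186]), 'gripper_width': 0.08552713234470691}
side {'fovy': 43.3024132814756, 'cx': 271.53423970297155, 'cy': 193.02110136235154, 'dist_coeffs': array([-0.10642128,  0.        ,  0.        ,  0.        ,  0.        ]), 'R': array([[-0.9967521 , -0.07748403,  0.0219427 ],
       [-0.06699664,  0.64666829, -0.75982338],
       [ 0.04468453, -0.75882564, -0.64975914]]), 't': array([0.55105444, 0.12978161, 1.05448864])}
top {'fovy': 42.305474172983125, 'cx': 281.82347796892
[... 152 characters left out ...]
621,  0.00779654],
       [-0.99901729,  0.01718215, -0.04085629],
       [ 0.04071482, -0.00850446, -0.99913461]]), 't': array([-0.07155046,  0.54511273,  0.95536508])}
wrist {'fovy': 66.90119251977168, 'cx': 272.66001449884413, 'cy': 204.71713111922742, 'dist_coeffs': array([-0.05780961,  0.        ,  0.        ,  0.        ,  0.        ]), 'T_tool_cam': array([[ 6.97949845e-04, -9.45366229e-01, -3.26009519e-01,
         8.38378080e-02],
       [ 9.99999677e-01,  7.89753613e-04, -1.49249554e-04,
         9.03803787e-04],
       [ 3.98562683e-04, -3.26009309e-01,  9.45366475e-01,
        -1.42060873e-01],
       [ 0.00000000e+00,  0.00000000e+00,  0.00000000e+00,
         1.00000000e+00]])}
```

View pics/side0.png

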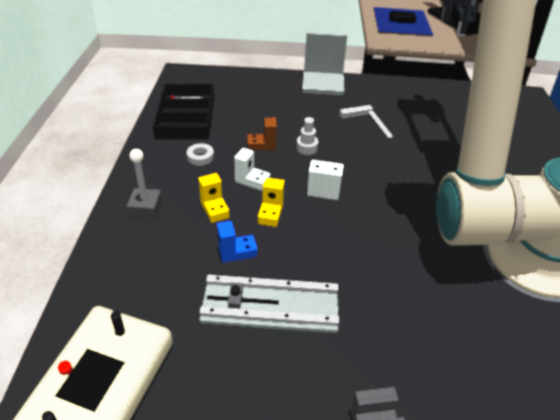

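View pics/top0.png

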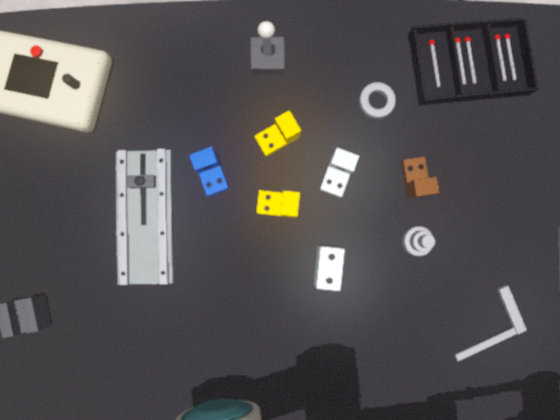

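View pics/wrist0.png

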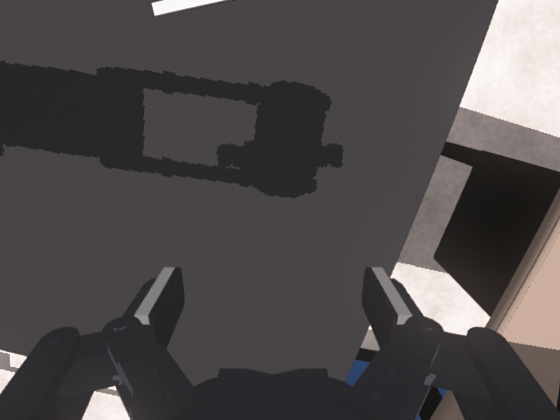

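The side view shows the silver L at (250,168), the plain block at (325,180), the stepped shaft at (307,138), and yellow, blue and brown look-alikes. In the top view the L is at (340,172), the plain block with 2 dots at (330,268), and the shaft at (419,241). The fixture is at (144,217), with the stop and its screw at (140,181). The silver L at top (340,172) is the only uncoloured L-shape, so it fits. I'll confirm it in a crop.

```bash
cat > h.py <<'E'
import numpy as np,cv2,pickle
def K(c):
    f=c["color"].shape[0]/2/np.tan(np.radians(c["fovy"])/2)
    return np.array([[f,0,c["cx"]],[0,f,c["cy"]],[0,0,1.]])
def ray(c,p,R=None,t=None):
    R=c["R"] if R is None else R; t=c["t"] if t is None else t
    u=cv2.undistortPoints(np.array(p,float).reshape(-1,1,2),K(c),c["dist_coeffs"]).reshape(-1,2)
    d=np.c_[u,np.ones(len(u))]@R
    return -R.T@t,d
def plane(c,p,z,R=None,t=None):
    o,d=ray(c,p,R,t); return o+d*((z-o[2])/d[:,2])[:,None]
E
python3 - <<'E'
from h import *
d=pickle.load(open("cap0.pkl","rb"))
a=d["side"]["color"][130:210,215:295,::-1];b=d["top"]["color"][132:212,300:380,::-1];f=d["top"]["color"][140:295,100:190,::-1]
ims=[cv2.resize(x,(0,0),fx=s,fy=s,interpolation=cv2.INTER_CUBIC) for x,s in((a,3),(b,3))]
cv2.imwrite("pics/crop1.png",np.hstack(ims))
cv2.imwrite("pics/crop2.png",cv2.resize(f,(0,0),fx=3.8,fy=3.8,interpolation=cv2.INTER_CUBIC))
E
```

```text
(no output)
```

View pics/crop1.png

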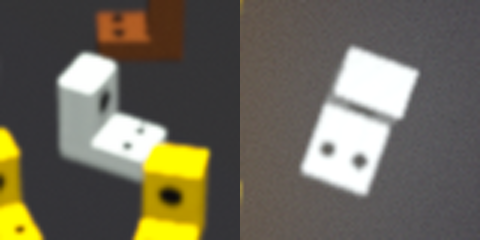

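View pics/crop2.png

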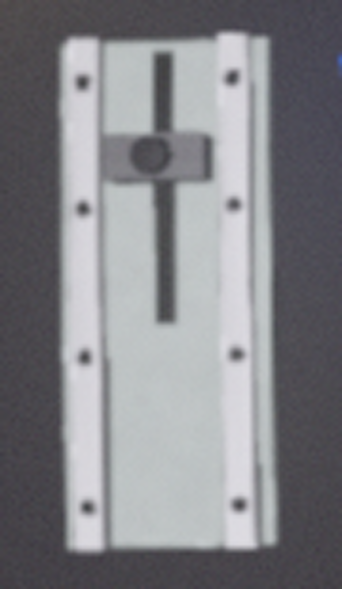

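The crop confirms a silver L-bracket: the leg is on the upper side of the top view (away from the robot) and the foot carries two dots. The stop lies across the channel at about (140,181). Next I measure both.

Run:
```python
from h import *
d=pickle.load(open("cap0.pkl","rb"));c=d["top"]
im=c["color"]; 
g=im.min(2)
roi=np.zeros_like(g);roi[140:205,310:370]=1
m=((g>130)&(roi>0)).astype(np.uint8)
n,l,s,ce=cv2.connectedComponentsWithStats(m);print(s[1:],ce[1:])
# leg-top quad, from crop: offset (300,132)/3, crop origin 240
q=np.array([[352,46],[418,71],[398,118],[331,94]],float);q=(q-[240,0]-[1,1])/3+[300,132]
P=plane(c,q,.072);print("legtop",P[:,:2],P.mean(0))
e=[P[0]-P[3],P[1]-P[2]];print("yaw",[np.degrees(np.arctan2(x[1],x[0])) for x in e],[np.linalg.norm(x) for x in e])
e=[P[0]-P[1],P[3]-P[2]];print("yaw y-90",[np.degrees(np.arctan2(x[1],x[0]))-90 for x in e],[np.linalg.norm(x) for x in e])
q=np.array([[303,172],[367,194]],float);q=(q-[240,0]-[1,1])/3+[300,132]
print("foot back edge z.022",plane(c,q,.022))
# side: leg top quad
cs=d["side"]
# fixture dots (crop scale 3.8, offset 100,140), strip top z .022
q=np.array([[83,82],[84,208],[85,357],[88,507],[232,77],[234,204],[237,354],[239,504]],float)/3.8+[100,140]-.37
P=plane(c,q,.022);print(P[:,:2]);
for i in(0,4):
    v=P[i]-P[i+3];print("fix yaw",np.degrees(np.arctan2(v[1],v[0])))
print("dots mean",P.mean(0))
q=np.array([[102,36],[217,34],[103,549],[225,547],[65,40],[68,551]],float)/3.8+[100,140]-.37
print("strip corners inner",plane(c,q,.022)[:,:2])
q=np.array([[104,182],[205,182],[104,134],[207,134]],float)/3.8+[100,140]-.37
print("stop top z.030",plane(c,q,.030)[:,:2])
q=np.array([[270,38],[276,545]],float)/3.8+[100,140]-.37
print("plate right edge z.01",plane(c,q,.01)[:,:2])
```

```text
[[ 320  147   40   50 1127]] [[338.96716948 171.56699201]]
legtop [[ 0.64948804 -0.17539202]
 [ 0.63485795 -0.21230816]
 [ 0.60843714 -0.2002925 ]
 [ 0.6224925  -0.16290605]] [ 0.62881891 -0.18772468  0.072     ]
yaw [np.float64(-24.82146284307733), np.float64(-24.45511077762125)] [np.float64(0.029743210410102305), np.float64(0.02902473973761652)]
yaw y-90 [np.float64(-21.618717022867003), np.float64(-20.60364899307899)] [np.float64(0.039709461741194656), np.float64(0.03994119782005548)]
foot back edge z.022 [[ 0.58300873 -0.1502799   0.022     ]
 [ 0.56940619 -0.1878315   0.022     ]]
[[0.639464   0.20461547]
 [0.57989698 0.20409844]
 [0.50998835 0.20401381]
 [0.43984503 0.2034498 ]
 [0.64011355 0.13325574]
 [0.58037203 0.13253943]
 [0.51034522 0.13171935]
 [0.44058016 0.13171998]]
fix yaw 0.334575470925432
fix yaw 0.4409833684045427
dots mean [0.54257567 0.1681765  0.022     ]
strip corners inner [[0.66110784 0.19552894]
 [0.66064407 0.1403791 ]
 [0.42015936 0.19660038]
 [0.4206423  0.1386547 ]
 [0.6596835  0.21342605]
 [0.41932453 0.21339441]]
stop top z.030 [[0.59121064 0.19222074]
 [0.59023145 0.14439841]
 [0.61366645 0.19220652]
 [0.61258403 0.14337378]]
plate right edge z.01 [[0.66007212 0.1175459 ]
 [0.42029784 0.11699082]]
```

```bash
cat >> h.py <<'E'
from scipy.spatial.transform import Rotation as Ro
def go(pos,yaw):
    from rig import ctrl
    o=ctrl.get_obs();R0=Ro.from_euler("xyz",o["ee_rot"],degrees=True);T=Ro.from_euler("xyz",[180,0,yaw],degrees=True)
    print("t",round(o["t"],2),"pos",o["eef_pos"].round(4),"rpy",o["ee_rot"].round(2),"F",o["contact_force"].round(2),"w",round(o["gripper_width"],4))
    print("cm",(R0.inv().apply(np.array(pos)-o["eef_pos"])*100).round(2),"tw",(R0.inv()*T).as_rotvec(degrees=True).round(2))
E
python3 -c "
from h import *
go([.622,-.186,.17],-20.7)"
```

```text
t 0.15 pos [ 0.1354 -0.5584  0.2306] rpy [-1.7992e+02 -1.0000e-02  1.3620e+01] F [-0.11  0.53  0.27] w 0.085
cm [ 56.06 -24.73   6.11] tw [-8.000e-02  1.000e-02  3.432e+01]
```

```bash
python3 -m inch '[{"translation":[14,-6.2,0],"twist":[0,0,8]},{"translation":[28,-12.4,0],"twist":[0,0,17]},{"translation":[42,-18.5,0],"twist":[0,0,26]},{"translation":[56.1,-24.7,3],"twist":[0,0,34.3]},{"translation":[56.1,-24.7,6],"twist":[0,0,34.3]},{"translation":[56.1,-24.7,6],"twist":[0,0,34.3]},{"translation":[56.1,-24.7,6],"twist":[0,0,34.3]},{"translation":[56.1,-24.7,6],"twist":[0,0,34.3]},{"translation":[56.1,-24.7,6],"twist":[0,0,34.3]},{"translation":[56.1,-24.7,6],"twist":[0,0,34.3]},{"translation":[56.1,-24.7,6],"twist":[0,0,34.3]},{"translation":[56.1,-24.7,6],"twist":[0,0,34.3]}]' 100
python3 -c "
from h import *
go([.622,-.186,.17],-20.7)"
```

```text
t: 1.15
eef_pos: [0.5209, -0.2636, 0.1872]
ee_rot: [180.0, 0.0, -20.7]
contact_force: [0.3, -1.8, 0.8]
gripper_width: 0.0855
t 1.15 pos [ 0.5209 -0.2636  0.1872] rpy [ 1.7999e+02  2.0000e-02 -2.0670e+01] F [ 0.25 -1.83  0.85] w 0.0855
cm [  6.72 -10.83   1.72] tw [0.01 0.02 0.03]
```

```bash
python3 -m inch '[{"translation":[6.7,-10.8,1.7],"twist":[0,0,0]},{"translation":[6.7,-10.8,1.7],"twist":[0,0,0]},{"translation":[6.7,-10.8,1.7],"twist":[0,0,0]},{"translation":[6.7,-10.8,1.7],"twist":[0,0,0]},{"translation":[6.7,-10.8,1.7],"twist":[0,0,0]},{"translation":[6.7,-10.8,1.7],"twist":[0,0,0]}]'
python3 - <<'E'
from h import *
from rig import ctrl
go([.6288,-.188,.17],-20.7)
o=ctrl.get_obs();c=ctrl.capture("wrist");pickle.dump((o,c),open("w1.pkl","wb"))
cv2.imwrite("pics/w1.png",c["color"][:,:,::-1])
E
```

```text
t: 1.65
eef_pos: [0.6199, -0.1878, 0.17]
ee_rot: [179.9, 0.1, -20.6]
contact_force: [-0.5, -0.2, 0.6]
gripper_width: 0.0853
t 1.65 pos [ 0.6199 -0.1878  0.17  ] rpy [ 1.7994e+02  1.1000e-01 -2.0610e+01] F [-0.51 -0.19  0.61] w 0.0853
cm [ 0.84 -0.3  -0.  ] tw [0.06 0.11 0.09]
```

View pics/w1.png

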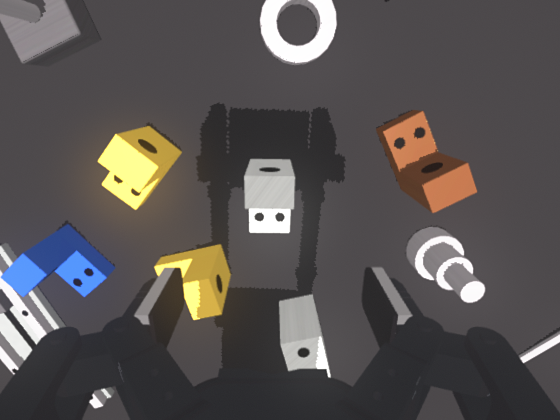

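The wrist view shows the silver L at (270,195): its end face with a dot at (270,170), leg top around rows 183-207, and foot with two dots at (268,217). The plain block is at (300,330), and yellow look-alikes are to the left.

Run:
```python
from h import *
o,c=pickle.load(open("w1.pkl","rb"))
x=c["color"][145:245,225:325,::-1]
cv2.imwrite("pics/w1c.png",cv2.resize(x,(0,0),fx=6,fy=6,interpolation=cv2.INTER_CUBIC))
```

```text
(no output)
```

View pics/w1c.png

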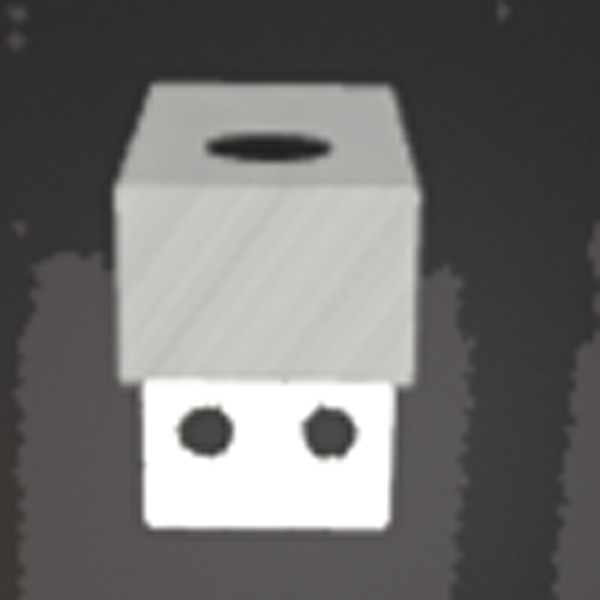

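Leg top in the crop: corners (116,186), (421,186), (413,383), (121,382).

```bash
cat >> h.py <<'E'
def wpose(o,c):
    R=Ro.from_euler("xyz",o["ee_rot"],degrees=True).as_matrix();T=np.eye(4);T[:3,:3]=R;T[:3,3]=o["eef_pos"]
    M=np.linalg.inv(T@c["T_tool_cam"]);return M[:3,:3],M[:3,3]
E
python3 - <<'E'
from h import *
o,c=pickle.load(open("w1.pkl","rb"))
q=(np.array([[116,186],[421,186],[413,383],[121,382]],float)-2.5)/6+[225,145]
P=plane(c,q,.072,*wpose(o,c));print(P[:,:2],P.mean(0))
for a,b in((0,3),(1,2)):print(np.degrees(np.arctan2(*(P[a]-P[b])[1::-1])),np.linalg.norm(P[a]-P[b]))
for a,b in((0,1),(3,2)):print(np.degrees(np.arctan2(*(P[a]-P[b])[1::-1]))-90,np.linalg.norm(P[a]-P[b]))
m=P.mean(0)
go([m[0],m[1],.10],-20.6); go([m[0],m[1],.031],-20.6)
E
```

```text
[[ 0.65105497 -0.17673188]
 [ 0.63719859 -0.21360536]
 [ 0.61204686 -0.20367156]
 [ 0.62591519 -0.16717083]] [ 0.6315539  -0.19029491  0.072     ]
-20.822586939794366 0.02689650603081705
-21.551786807681342 0.02704237162506315
-20.59530853312573 0.03939102265930347
-20.804129386857028 0.03904655746154163
t 1.7 pos [ 0.6195 -0.1885  0.1704] rpy [ 1.7995e+02  7.0000e-02 -2.0690e+01] F [-0.21  0.15  0.07] w 0.0852
cm [ 1.2  -0.26  7.04] tw [ 0.05  0.07 -0.09]
t 1.7 pos [ 0.6195 -0.1885  0.1704] rpy [ 1.7995e+02  7.0000e-02 -2.0690e+01] F [-0.21  0.15  0.07] w 0.0852
cm [ 1.2  -0.27 13.94] tw [ 0.05  0.07 -0.09]
```

```bash
python3 -m inch '[{"translation":[1.1,-0.3,3],"twist":[0,0,0]},{"translation":[1.1,-0.3,6],"twist":[0,0,0]},{"translation":[1.1,-0.3,9],"twist":[0,0,0]},{"translation":[1.1,-0.3,11],"twist":[0,0,0]},{"translation":[1.1,-0.3,12.5],"twist":[0,0,0]},{"translation":[1.1,-0.3,13.9],"twist":[0,0,0]},{"translation":[1.1,-0.3,13.9],"twist":[0,0,0]},{"translation":[1.1,-0.3,13.9],"twist":[0,0,0]},{"translation":[1.1,-0.3,13.9],"twist":[0,0,0]}]'
python3 -m inch '[{"translation":[0,0,0],"twist":[0,0,0]},{"translation":[0,0,0],"twist":[0,0,0]},{"translation":[0,0,0],"twist":[0,0,0]},{"translation":[0,0,0],"twist":[0,0,0]},{"translation":[0,0,0],"twist":[0,0,0]},{"translation":[0,0,0],"twist":[0,0,0]},{"translation":[0,0,0],"twist":[0,0,0]},{"translation":[0,0,0],"twist":[0,0,0]},{"translation":[0,0,0],"twist":[0,0,0]},{"translation":[0,0,0],"twist":[0,0,0]}]' 0 45
python3 - <<'E'
from h import *
from rig import ctrl
go([.6288,-.188,.17],-20.7)
c=ctrl.capture("wrist");cv2.imwrite("pics/w2.png",c["color"][:,:,::-1])
E
```

```text
t: 2.45
eef_pos: [0.632, -0.1903, 0.033]
ee_rot: [180.0, -0.1, -20.8]
contact_force: [0.7, -0.5, -0.3]
gripper_width: 0.0853
t: 3.28
eef_pos: [0.6324, -0.1892, 0.0325]
ee_rot: [180.0, -0.1, -20.7]
contact_force: [0.1, -0.9, 6.0]
gripper_width: 0.0397
t 3.28 pos [ 0.6324 -0.1892  0.0325] rpy [ 1.7999e+02 -8.0000e-02 -2.0670e+01] F [ 0.08 -0.94  5.99] w 0.0397
cm [ -0.36   0.02 -13.75] tw [ 0.01 -0.08  0.03]
```

View pics/w2.png

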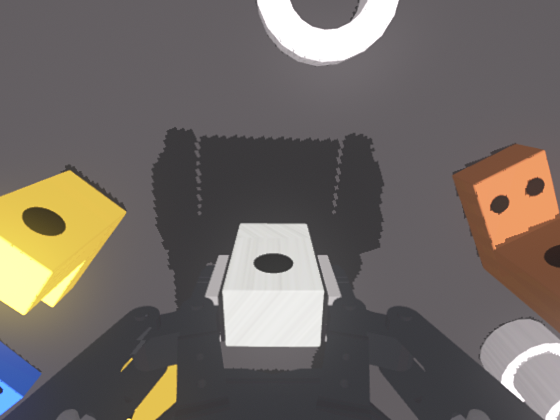

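Gripped, with the opening at 39.7 mm. The view shows the leg between the pads, with its front top edge at row 291. I lift next, and work out the nose offset in the tool frame.

```bash
python3 -m inch '[{"translation":[0,0,-2],"twist":[0,0,0]},{"translation":[0,0,-5],"twist":[0,0,0]},{"translation":[0,0,-9],"twist":[0,0,0]},{"translation":[0,0,-12.5],"twist":[0,0,0]},{"translation":[0,0,-12.5],"twist":[0,0,0]},{"translation":[0,0,-12.5],"twist":[0,0,0]}]'
python3 - <<'E'
from h import *
from rig import ctrl
go([.545,.168,.16],0.4)
o=ctrl.get_obs();c=ctrl.capture("wrist");cv2.imwrite("pics/w3.png",c["color"][:,:,::-1]);pickle.dump((o,c),open("w3.pkl","wb"))
M=np.linalg.inv(c["T_tool_cam"])
q=np.array([[223,291],[323,291],[225,346],[322,346]],float)
print(plane(c,q,-.0395,M[:3,:3],M[:3,3]))
E
```

```text
t: 3.83
eef_pos: [0.6329, -0.1892, 0.1584]
ee_rot: [180.0, -0.2, -20.7]
contact_force: [-0.7, 0.1, -3.6]
gripper_width: 0.0394
t 3.83 pos [ 0.6329 -0.1892  0.1584] rpy [179.99  -0.23 -20.67] F [-0.74  0.07 -3.57] w 0.0394
cm [-20.83 -30.32  -0.25] tw [  0.05  -0.23 -21.07]
[[ 0.01437518 -0.01799992 -0.0395    ]
 [ 0.01439424  0.01989497 -0.0395    ]
 [-0.01222218 -0.01867485 -0.0395    ]
 [-0.01221021  0.02103901 -0.0395    ]]
```

View pics/w3.png

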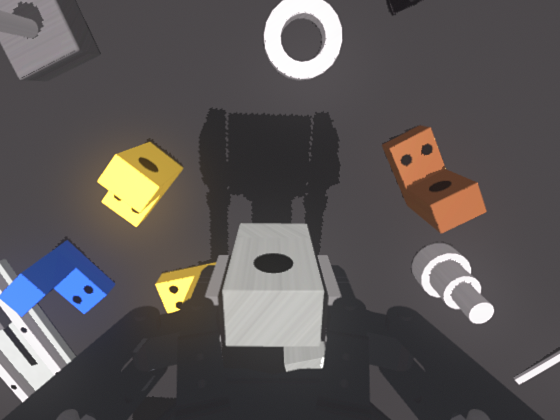

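The bracket is held upright and lifted clear, with its nose about 14.5 mm ahead of the TCP. Next I carry it to above the channel.

```bash
python3 -m inch '[{"translation":[-2.6,-3.8,0],"twist":[0,0,-3]},{"translation":[-5,-7.6,0],"twist":[0,0,-6]},{"translation":[-7.6,-11.4,0],"twist":[0,0,-9]},{"translation":[-10.4,-15.2,0],"twist":[0,0,-12]},{"translation":[-13,-19,0],"twist":[0,0,-15]},{"translation":[-15.6,-22.8,0],"twist":[0,0,-18]},{"translation":[-18.2,-26.6,0],"twist":[0,0,-21]},{"translation":[-20,-29.2,0],"twist":[0,0,-21]},{"translation":[-20.8,-30.3,0],"twist":[0,0,-21]},{"translation":[-20.8,-30.3,0],"twist":[0,0,-21]},{"translation":[-20.8,-30.3,0],"twist":[0,0,-21]},{"translation":[-20.8,-30.3,0],"twist":[0,0,-21]}]'
python3 - <<'E'
from h import *
from rig import ctrl
go([.545,.168,.16],0.4)
o=ctrl.get_obs();c=ctrl.capture("wrist");cv2.imwrite("pics/w4.png",c["color"][:,:,::-1]);pickle.dump((o,c),open("w4.pkl","wb"))
E
```

```text
t: 4.88
eef_pos: [0.5429, 0.1676, 0.1544]
ee_rot: [179.9, 0.2, 0.4]
contact_force: [-0.6, -0.0, -3.4]
gripper_width: 0.0396
t 4.88 pos [0.5429 0.1676 0.1544] rpy [179.91   0.24   0.39] F [-0.63 -0.   -3.43] w 0.0396
cm [ 0.21 -0.04 -0.56] tw [ 0.09  0.24 -0.01]
```

View pics/w4.png

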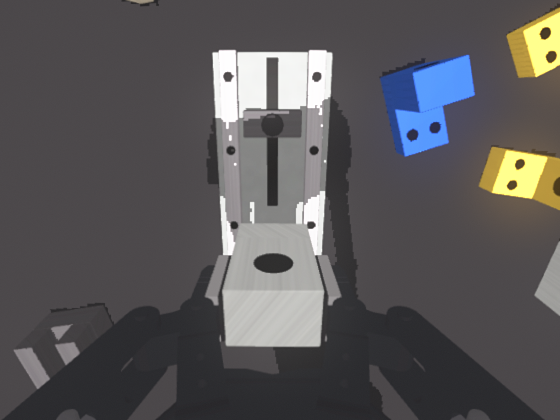

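The view shows the bracket over the channel, the stop at (272,123), and strips at columns ~228 and 317. I enlarge this to measure the stop and the centring.

Run:
```python
from h import *
o,c=pickle.load(open("w4.pkl","rb"))
x=c["color"][90:240,200:345,::-1]
cv2.imwrite("pics/w4c.png",cv2.resize(x,(0,0),fx=4,fy=4,interpolation=cv2.INTER_CUBIC))
```

```text
(no output)
```

View pics/w4c.png

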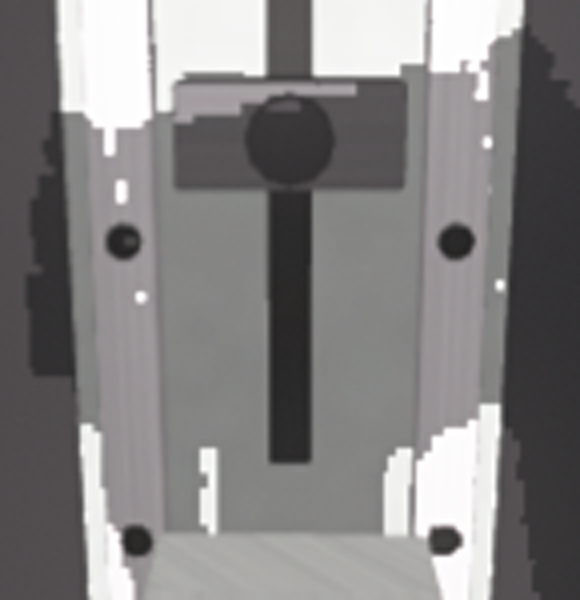

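Run:
```python
from h import *
o,c=pickle.load(open("w4.pkl","rb"));W=wpose(o,c)
def q(l): return (np.array(l,float)-1.5)/4+[200,90]
print("stop near edge z.03",plane(c,q([[175,188],[404,188]]),.03,*W))
print("dots z.022",plane(c,q([[123,241],[137,541],[456,241],[445,540]]),.022,*W))
print("slot", plane(c,q([[290,200],[290,460]]),.01,*W))
go([.545,.168,.0425],.4)
```

```text
stop near edge z.03 [[0.59401158 0.19109238 0.03      ]
 [0.59435393 0.1437259  0.03      ]]
dots z.022 [[0.58162205 0.2032755  0.022     ]
 [0.51148884 0.20250174 0.022     ]
 [0.582138   0.1313766  0.022     ]
 [0.51223497 0.13050685 0.022     ]]
slot [[0.58899765 0.16727432 0.01      ]
 [0.52760051 0.16684888 0.01      ]]
t 4.93 pos [0.5435 0.167  0.1548] rpy [179.92   0.19   0.31] F [ 0.1  -0.43 -2.89] w 0.0393
cm [ 0.19 -0.12 11.23] tw [ 0.08  0.19 -0.09]
```

```bash
python3 -m inch '[{"translation":[0.1,-0.1,3],"twist":[0,0,0]},{"translation":[0.1,-0.1,6],"twist":[0,0,0]},{"translation":[0.1,-0.1,8.5],"twist":[0,0,0]},{"translation":[0.1,-0.1,9.8],"twist":[0,0,0]},{"translation":[0.1,-0.1,10.7],"twist":[0,0,0]},{"translation":[0.1,-0.1,10.7],"twist":[0,0,0]},{"translation":[0.1,-0.1,10.7],"twist":[0,0,0]},{"translation":[0.1,-0.1,10.7],"twist":[0,0,0]}]'
python3 -m inch '[{"translation":[0,0,0.1],"twist":[0,0,0]},{"translation":[0,0,0.2],"twist":[0,0,0]},{"translation":[0,0,0.3],"twist":[0,0,0]},{"translation":[0,0,0.3],"twist":[0,0,0]}]'
```

```text
t: 5.6
eef_pos: [0.5465, 0.1685, 0.0506]
ee_rot: [-180.0, -0.1, 0.3]
contact_force: [0.6, 0.6, -1.8]
gripper_width: 0.0393
t: 5.93
eef_pos: [0.5453, 0.169, 0.0469]
ee_rot: [180.0, -0.0, 0.3]
contact_force: [-0.5, -0.2, -3.4]
gripper_width: 0.0394
```

```bash
python3 -m inch '[{"translation":[0,0,0.1],"twist":[0,0,0]},{"translation":[0,0,0.2],"twist":[0,0,0]},{"translation":[0,0,0.2],"twist":[0,0,0]}]'; python3 -m inch '[{"translation":[0,0,0.1],"twist":[0,0,0]},{"translation":[0,0,0.1],"twist":[0,0,0]}]';python3 -m inch '[{"translation":[0,0,0.1],"twist":[0,0,0]},{"translation":[0,0,0.1],"twist":[0,0,0]}]'
```

```text
t: 6.18
eef_pos: [0.5451, 0.169, 0.0444]
ee_rot: [180.0, 0.0, 0.3]
contact_force: [-0.4, -0.2, -2.8]
gripper_width: 0.0395
t: 6.35
eef_pos: [0.5451, 0.1689, 0.0434]
ee_rot: [180.0, 0.0, 0.3]
contact_force: [-0.7, 0.5, -3.0]
gripper_width: 0.0393
t: 6.52
eef_pos: [0.5454, 0.1689, 0.0426]
ee_rot: [180.0, -0.0, 0.3]
contact_force: [-0.6, -0.2, -2.7]
gripper_width: 0.0392
```

```bash
python3 -m inch '[{"translation":[0,0,0.05],"twist":[0,0,0]},{"translation":[0,0,0.05],"twist":[0,0,0]}]'; python3 -m inch '[{"translation":[0,0,0.05],"twist":[0,0,0]},{"translation":[0,0,0.05],"twist":[0,0,0]}]';python3 -m inch '[{"translation":[0,0,0.05],"twist":[0,0,0]},{"translation":[0,0,0.05],"twist":[0,0,0]}]'
```

```text
t: 6.68
eef_pos: [0.5454, 0.1689, 0.0425]
ee_rot: [180.0, -0.0, 0.3]
contact_force: [-1.3, -1.1, 0.9]
gripper_width: 0.0395
t: 6.85
eef_pos: [0.5454, 0.1689, 0.0425]
ee_rot: [-180.0, -0.0, 0.3]
contact_force: [-1.2, -0.4, 3.7]
gripper_width: 0.0395
t: 7.02
eef_pos: [0.5454, 0.1689, 0.0425]
ee_rot: [180.0, -0.0, 0.3]
contact_force: [-2.8, -0.7, 7.8]
gripper_width: 0.0396
```

On the floor: z stops at 0.0425 and the vertical force rises. I back off slightly and slide towards the stop.

```bash
python3 -m inch '[{"translation":[0.2,0,-0.05],"twist":[0,0,0]},{"translation":[0.5,0,-0.05],"twist":[0,0,0]},{"translation":[0.8,0,-0.05],"twist":[0,0,0]},{"translation":[1.1,0,-0.05],"twist":[0,0,0]},{"translation":[1.4,0,-0.05],"twist":[0,0,0]},{"translation":[1.7,0,-0.05],"twist":[0,0,0]},{"translation":[2,0,-0.05],"twist":[0,0,0]},{"translation":[2.2,0,-0.05],"twist":[0,0,0]},{"translation":[2.2,0,-0.05],"twist":[0,0,0]},{"translation":[2.2,0,-0.05],"twist":[0,0,0]}]'
python3 - <<'E'
from h import *
from rig import ctrl
go([.577,.168,.0425],0.4)
o=ctrl.get_obs();c=ctrl.capture("wrist");d=ctrl.capture("top")
cv2.imwrite("pics/w5.png",np.hstack([cv2.resize(c["color"][180:380,170:370],(400,400)),cv2.resize(d["color"][140:240,90:190],(400,400),interpolation=2)])[:,:,::-1])
E
```

```text
t: 7.85
eef_pos: [0.5657, 0.1691, 0.0425]
ee_rot: [180.0, 0.2, 0.3]
contact_force: [-4.4, 0.1, 8.3]
gripper_width: 0.0394
t 7.85 pos [0.5657 0.1691 0.0425] rpy [1.7999e+02 1.6000e-01 3.2000e-01] F [-4.44  0.14  8.3 ] w 0.0394
cm [ 1.13  0.11 -0.  ] tw [ 0.01  0.16 -0.08]
```

View pics/w5.png

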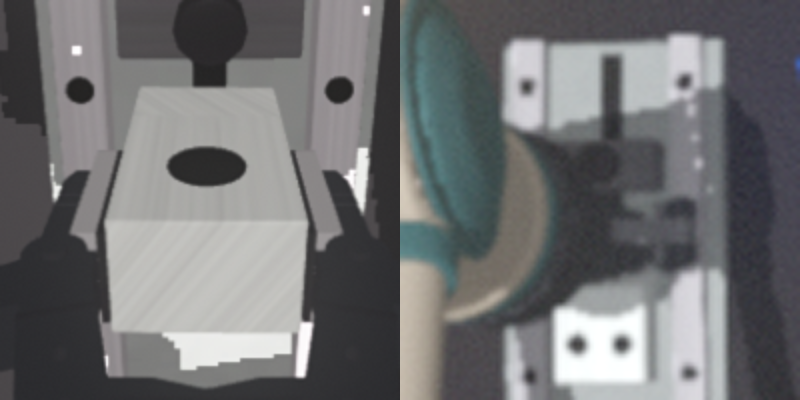

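The wrist crop shows the bracket centred between the strips, square, with a gap left before the stop. I continue in small steps.

```bash
python3 -m inch '[{"translation":[0.15,0,-0.05],"twist":[0,0,0]},{"translation":[0.3,0,-0.05],"twist":[0,0,0]},{"translation":[0.45,0,-0.05],"twist":[0,0,0]},{"translation":[0.6,0,-0.05],"twist":[0,0,0]},{"translation":[0.6,0,-0.05],"twist":[0,0,0]},{"translation":[0.6,0,-0.05],"twist":[0,0,0]}]'
python3 -m inch '[{"translation":[0.1,0,0],"twist":[0,0,0]},{"translation":[0.2,0,0],"twist":[0,0,0]},{"translation":[0.2,0,0],"twist":[0,0,0]}]'
python3 -m inch '[{"translation":[0.1,0,0],"twist":[0,0,0]},{"translation":[0.1,0,0],"twist":[0,0,0]}]'
```

```text
t: 8.45
eef_pos: [0.5727, 0.1691, 0.0425]
ee_rot: [180.0, 0.1, 0.3]
contact_force: [-3.6, -0.2, 4.9]
gripper_width: 0.0396
t: 8.7
eef_pos: [0.5745, 0.1691, 0.0425]
ee_rot: [180.0, 0.1, 0.3]
contact_force: [-3.9, -1.0, 6.6]
gripper_width: 0.0396
t: 8.87
eef_pos: [0.5754, 0.1691, 0.0425]
ee_rot: [180.0, 0.1, 0.3]
contact_force: [-4.9, -0.3, 6.4]
gripper_width: 0.0395
```

```bash
for i in 1; do python3 -m inch '[{"translation":[0.1,0,0],"twist":[0,0,0]},{"translation":[0.1,0,0],"twist":[0,0,0]}]'; done
python3 -m inch '[{"translation":[0.1,0,0],"twist":[0,0,0]},{"translation":[0.1,0,0],"twist":[0,0,0]}]'
python3 -m inch '[{"translation":[0.1,0,0],"twist":[0,0,0]},{"translation":[0.1,0,0],"twist":[0,0,0]}]'
```

```text
t: 9.03
eef_pos: [0.5764, 0.1691, 0.0425]
ee_rot: [180.0, 0.1, 0.3]
contact_force: [-4.8, -0.3, 6.7]
gripper_width: 0.0394
t: 9.2
eef_pos: [0.5774, 0.1691, 0.0425]
ee_rot: [180.0, 0.1, 0.3]
contact_force: [-4.4, -0.2, 6.5]
gripper_width: 0.0394
t: 9.37
eef_pos: [0.5785, 0.1691, 0.0425]
ee_rot: [180.0, 0.1, 0.3]
contact_force: [-4.6, -0.3, 6.4]
gripper_width: 0.0396
```

```bash
python3 -m inch '[{"translation":[0.1,0,0],"twist":[0,0,0]},{"translation":[0.1,0,0],"twist":[0,0,0]}]'
python3 -m inch '[{"translation":[0.1,0,0],"twist":[0,0,0]},{"translation":[0.1,0,0],"twist":[0,0,0]}]'
```

```text
t: 9.53
eef_pos: [0.5794, 0.1691, 0.0425]
ee_rot: [180.0, 0.1, 0.3]
contact_force: [-4.0, -0.3, 6.1]
gripper_width: 0.0397
t: 9.7
eef_pos: [0.5805, 0.1691, 0.0425]
ee_rot: [180.0, 0.1, 0.3]
contact_force: [-4.5, -0.0, 6.7]
gripper_width: 0.0398
```

```bash
python3 -m inch '[{"translation":[0.1,0,0],"twist":[0,0,0]},{"translation":[0.1,0,0],"twist":[0,0,0]}]'
python3 -m inch '[{"translation":[0.1,0,0],"twist":[0,0,0]},{"translation":[0.1,0,0],"twist":[0,0,0]}]'
```

```text
t: 9.87
eef_pos: [0.5811, 0.1691, 0.0425]
ee_rot: [180.0, 0.2, 0.3]
contact_force: [-5.2, -0.2, 6.1]
gripper_width: 0.0397
t: 10.03
eef_pos: [0.5812, 0.1691, 0.0425]
ee_rot: [180.0, 0.3, 0.3]
contact_force: [-6.5, -0.4, 7.7]
gripper_width: 0.0391
```

The bracket stopped at x=0.5811 and the force is starting to rise. I press a little more.

```bash
python3 -m inch '[{"translation":[0.1,0,0],"twist":[0,0,0]},{"translation":[0.2,0,0],"twist":[0,0,0]},{"translation":[0.2,0,0],"twist":[0,0,0]}]'
python3 -m inch '[{"translation":[0.1,0,0],"twist":[0,0,0]},{"translation":[0.2,0,0],"twist":[0,0,0]},{"translation":[0.2,0,0],"twist":[0,0,0]}]'
```

```text
t: 10.28
eef_pos: [0.5813, 0.1691, 0.0426]
ee_rot: [180.0, 0.5, 0.3]
contact_force: [-10.7, -0.7, 11.1]
gripper_width: 0.0397
t: 10.53
eef_pos: [0.5814, 0.1691, 0.0426]
ee_rot: [180.0, 0.7, 0.3]
contact_force: [-13.9, 0.4, 14.4]
gripper_width: 0.0393
```

```bash
python3 -m inch '[{"translation":[0.1,0,0],"twist":[0,0,0]},{"translation":[0.2,0,0],"twist":[0,0,0]},{"translation":[0.3,0,0],"twist":[0,0,0]},{"translation":[0.3,0,0],"twist":[0,0,0]}]'
python3 -m inch '[{"translation":[-0.2,0,0],"twist":[0,0,0]},{"translation":[-0.4,0,0],"twist":[0,0,0]},{"translation":[-0.5,0,0],"twist":[0,0,0]},{"translation":[-0.5,0,0],"twist":[0,0,0]}]'
```

```text
t: 10.87
eef_pos: [0.5816, 0.1691, 0.0426]
ee_rot: [179.9, 1.0, 0.3]
contact_force: [-17.8, -0.2, 19.3]
gripper_width: 0.0393
t: 11.2
eef_pos: [0.5813, 0.1691, 0.0426]
ee_rot: [180.0, 0.4, 0.3]
contact_force: [-9.6, -1.2, 10.4]
gripper_width: 0.0396
```

```bash
python3 -m inch '[{"translation":[-0.2,0,0],"twist":[0,0,0]},{"translation":[-0.35,0,0],"twist":[0,0,0]},{"translation":[-0.35,0,0],"twist":[0,0,0]}]'
python3 -m inch '[{"translation":[0,0,0],"twist":[0,0,0]},{"translation":[0,0,0],"twist":[0,0,0]},{"translation":[0,0,0],"twist":[0,0,0]},{"translation":[0,0,0],"twist":[0,0,0]},{"translation":[0,0,0],"twist":[0,0,0]},{"translation":[0,0,0],"twist":[0,0,0]}]' 75
python3 - <<'E'
from h import *
from rig import ctrl
go([.577,.168,.0425],0.4)
c=ctrl.capture("wrist");cv2.imwrite("pics/w6.png",c["color"][:,:,::-1])
E
```

```text
t: 11.45
eef_pos: [0.581, 0.1691, 0.0425]
ee_rot: [180.0, 0.1, 0.3]
contact_force: [-4.5, -1.0, 6.4]
gripper_width: 0.0397
t: 11.95
eef_pos: [0.582, 0.1691, 0.042]
ee_rot: [180.0, -0.0, 0.3]
contact_force: [-0.3, -0.2, 1.1]
gripper_width: 0.0642
t 11.95 pos [0.582  0.1691 0.042 ] rpy [ 1.7999e+02 -1.0000e-02  3.2000e-01] F [-0.33 -0.16  1.14] w 0.0642
cm [-0.5   0.11 -0.05] tw [ 0.01 -0.01 -0.08]
```

View pics/w6.png

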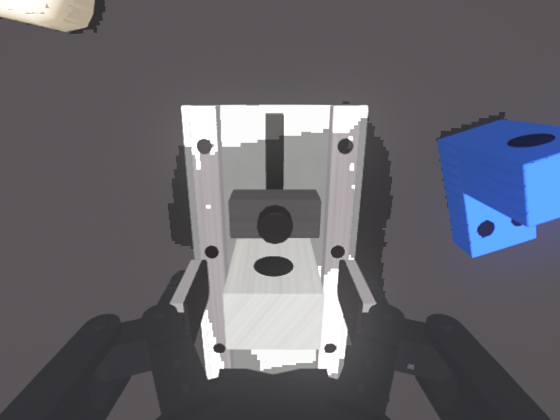

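Fingers are free on both sides (opening 64 mm), and the bracket is square against the stop. I raise the tool and check.

```bash
python3 -m inch '[{"translation":[0,0,-1],"twist":[0,0,0]},{"translation":[0,0,-3],"twist":[0,0,0]},{"translation":[0,0,-6],"twist":[0,0,0]},{"translation":[0,0,-9],"twist":[0,0,0]},{"translation":[0,0,-12],"twist":[0,0,0]},{"translation":[-4,0,-12],"twist":[0,0,0]},{"translation":[-8,0,-12],"twist":[0,0,0]},{"translation":[-10,0,-12],"twist":[0,0,0]},{"translation":[-10,0,-12],"twist":[0,0,0]},{"translation":[-10,0,-12],"twist":[0,0,0]},{"translation":[-10,0,-12],"twist":[0,0,0]}]'
python3 - <<'E'
from h import *
from rig import ctrl
o=ctrl.get_obs();c=ctrl.capture("wrist");d=ctrl.capture("side");pickle.dump((o,c,d),open("w7.pkl","wb"))
cv2.imwrite("pics/w7.png",np.hstack([cv2.resize(c["color"][60:260,180:380],(400,400),interpolation=2),cv2.resize(d["color"][240:360,180:300],(400,400),interpolation=2)])[:,:,::-1])
E
```

```text
t: 12.92
eef_pos: [0.4832, 0.1688, 0.1631]
ee_rot: [-180.0, -0.2, 0.3]
contact_force: [1.2, -0.8, -0.3]
gripper_width: 0.064
```

View pics/w7.png

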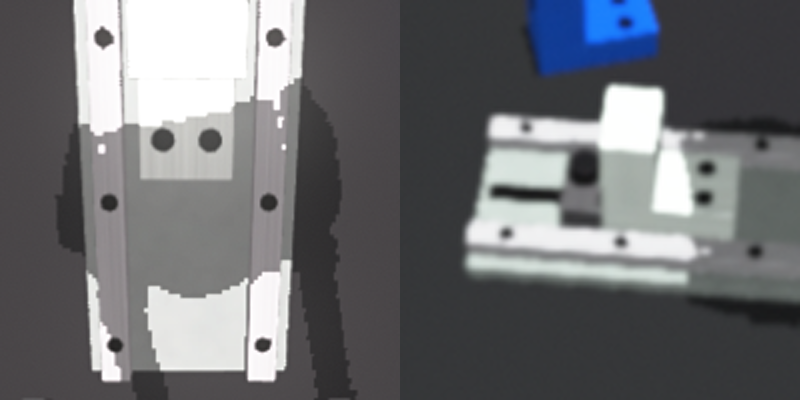

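Wrist crop: foot flat, back edge square at row 180, centred in the channel. Side crop: leg face touching the stop with no gap. One numeric check follows.

Run:
```python
from h import *
o,c,d=pickle.load(open("w7.pkl","rb"));W=wpose(o,c)
q=lambda l:(np.array(l,float)-.5)/2+[180,60]
P=plane(c,q([[140,180],[233,180]]),.032,*W);print("foot back",P)
D=plane(c,q([[103,38],[109,203],[115,345],[276,38],[268,203],[263,345]]),.022,*W);print("dots",D[:,:2])
from rig import ctrl
s=ctrl.get_obs();print(s["t"],s["contact_force"].round(1))
```

```text
foot back [[0.52322288 0.18787405 0.032     ]
 [0.52348385 0.14788804 0.032     ]]
dots [[0.5812403  0.20323237]
 [0.5111854  0.20274197]
 [0.44148079 0.20207591]
 [0.58172244 0.13078685]
 [0.51165803 0.13104428]
 [0.44195535 0.13013988]]
13.0167 [ 0.8 -0.3  0.2]
```

```bash
python3 -c "
from rig import ctrl
print(ctrl.close_job())"
```

```text
the job is handed in; nothing more can be done
None
```

The silver L-bracket is seated square against the stop and let go, and I handed the job in at about 13 s of the 43 s allowed.

**What I did:** I gripped the bracket by its upright leg and set it flat in the channel about 30 mm short of the stop. I then slid it up, with a steady drag of about 4–5 N, until it stopped at TCP x = 0.581. I pressed to about 18 N measured at the wrist, which includes the drag, eased off, opened the gripper and backed the arm away.

**Last checks:**
- **Position:** from the last wrist picture, the nose is at about x = 0.593, y = 0.168. The stop face, measured earlier in the wrist view, is at about x = 0.593–0.594, y = 0.167.
- **Squareness:** the foot's back edge is parallel to the stop within about 1°.
- **Pictures:** the side view shows no gap at the stop and the foot flat on the channel floor.
- **Robot clear:** the wrist force is about zero and the fingers are clear of everything.

**Disagreements:** the top and wrist views differ by 2–3 mm on both the bracket and the stop. I took the point of contact from the force rise, not from the pictures. No check failed.

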